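# Hang the tea-light bin back on the louvered rack

## Task

Hang the green bin with the tea lights on the top louver of the grey rack: lift it over the middle of the louver, feel for the panel behind, and let it down so its back lip drops fully in behind the louver and the bin rests on it. Then, keeping it hooked on the louver, slide it left along the rail until it sits snug against the end cheek, and let go. Be gentle, pushing against the rack no harder than about 1.5 kg of force, keep the tea lights in the bin, and leave everything else where it is.

Things in the scene. Friction and masses are not known exactly. Their poses are not given: they have to be found in the camera images.
- bin: Open green metal bin, 80 (x) by 110 (y) by 55 mm high, walls 4 mm, about 0.25 kg, two loose tea lights in it. Origin at the centre of its underside; z up; +x points out of its back, where the lip is; the back wall's outer face is at x = 40 mm. A 4 mm flange runs back from the top edge and ends in a lip pointing down: x = 52 to 56, y = -40 to 40, z = 27 to 55 mm.
- bin_lip (a point): Point of the bin at x = 46, y = 0, z = 51 mm in its frame: middle of the flange's underside, between back wall and lip (12 mm apart; the lip hangs 24 mm below this point). It rests on the louver's top edge when hung. Axes as the bin's.
- bin_bar (a point): Centre of the bin's wooden bar handle (x = -10, y = 0, z = 87 mm in the bin's frame), 14 by 14 mm in section, 102 mm long along y, over the open bin. Grip it from above, fingers closing along the bin's x. Axes as the bin's.
- rack: Dark steel base of a fixed grey louvered rack. Origin on the worktop midway between its feet; +x to the back (away from the robot), +y left, z up. It carries an upright grey panel, y = -130 to 130 mm, top at z = 166 mm, clamped in slotted feet: its front face, parallel to y, lies anywhere from x = -25 to +25 mm, not measured: find it by touch. It is rigid: forces rise within 1 mm.
- rack_louver (a point): Point fixed to the rack's base at x = 0, y = 0, z = 111 mm: the height of the bright metal top louver's upper edge. It moves with the panel; it runs y = -122 to 122 mm, 6.5 to 11.5 mm in front of the panel's face; the slot behind it is 6.5 mm wide, 32 mm deep. With the lip's back touching the bare face above it, a level bin goes straight down, 2.5 mm to spare. Axes as the rack's.
- rack_bumper (a point): Point fixed to the rack's base at x = 0, y = 0, z = 76 mm: the height of the second louver's top, whose front is 15 mm before the panel's face. The hung bin's back leans on it, tipping by up to 0.1 rad; its underside is then about 60 mm above the worktop. Axes as the rack's.
- rack_cheek (a point): Point fixed to the rack's base at x = 0, y = 125, z = 95 mm: the plane (y) of the black rubber pad on the rigid end cheek at the panel's left end, which stands out 50 mm from the panel's face, z = 60 to 130 mm. Snug against it, the bin's centre is at y = 70 mm. Axes as the rack's.
- candle_a: Tea light, 38 mm across, 15 mm high, loose in the bin. Origin at the centre of its underside.
- candle_b: The other tea light, the same.
- salt: Salt shaker, 44 mm across, 90 mm high; bystander. Origin under its centre.
- garlic: Garlic bulb, about 60 mm; bystander. Origin under its centre.
- mug: Small white mug with a blue pattern, 62 by 88 by 50 mm; bystander. Origin under its centre.
- jar: Glass jar with green lid, 79 mm across, 120 mm high; bystander. Origin under its centre.
- lemon: Lemon, 78 by 55 by 56 mm; bystander. Origin under its centre.

How it is judged:
On the way:
1. the lip is down behind the top louver, the bin still 25 mm or more short of the end cheek (z of bin_lip in the frame of rack between 0.108 and 0.1145 m and x of bin_lip in the frame of rack between -0.044 and 0.027 m and angle between bin's own z axis and vertical below 0.15 rad and contact force between bin and rack above 0.3 N and y of bin_lip in the frame of rack between -0.085 and 0.045 m), for 0.2 s.
At the end, for the whole second after the job is handed in: The bin hangs at rest by its lip on the top louver (middle of the flange's underside 108 to 114.5 mm above the rack's foot, tipped less than 0.15 rad, square to the panel within 0.15 rad), its side within 3 mm of the end cheek, both tea lights inside, released (z of bin_lip in the frame of rack between 0.108 and 0.1145 m and x of bin_lip in the frame of rack between -0.044 and 0.027 m and angle between bin's own z axis and vertical below 0.15 rad and contact force between bin and rack above 0.3 N and distance between each of candle_a, candle_b and bin below 0.06 m and y of bin_lip in the frame of rack between 0.067 and 0.074 m and angle between the x axis of bin and the x axis of rack, either way round below 0.15 rad and linear speed of bin below 0.02 m/s and contact force between bin and the fingers below 0.1 N); the robot touches nothing.
It fails at once if the bin is pushed against the rack with more than 20 N (contact force between bin and rack above 20 N).
It fails at once if the fingers or the arm push against the rack with more than 20 N (contact force between any of the arm, the fingers and rack above 20 N).
It fails at once if the bin comes to the end cheek off the louver, instead of sliding along it (more than 10 mm too high, over the rail, in the last 20 mm) (y of bin_lip in the frame of rack between 0.05 and 0.12 m and x of bin_lip in the frame of rack between -0.044 and 0.05 m and z of bin_lip in the frame of rack above 0.121 m).
It fails at once if a tea light falls out of the bin (distance between any of candle_a, candle_b and bin above 0.09 m).
It fails at once if a bystander is shifted by more than 20 mm (distance of any of salt, garlic, mug, jar, lemon from where it was at the start of the episode above 0.02 m).
It also fails if it takes over 61 s, if anything falls off the work surface, if the arm or the gripper's body presses on something with over 40 N, if the wrist force passes 120 N, or if a joint passes its speed limit or range.

## Robot

A 7-joint arm with a two-finger parallel gripper is mounted at the origin on a cart in front of the work surface, level with it; the furniture and walls round the work are solid. World frame = base frame: x ahead of the robot, y to its left, z up, the work surface at z = 0. Lengths are in m, angles in rad, forces in N, time in s.
With the tool pointing down it reaches from about 0.425 to 1.025 m from the base axis. Payload 9.4 kg.
Tool frame: the origin (TCP) lies at the very end of the fingers, on their centre line; the grasp point (between the pads) lies 19 mm behind it; z points along the fingers, y is the line along which they close (so a half turn about z gives the same grasp; the last joint's range is limited). The gripper opens to 85 mm and grips with 20 to 120 N. Pads are 22 mm wide; open, the fingers measure 114 mm over their backs; the gripper's body (76 mm by 85 mm) begins 54 mm behind the grasp point. The pads swing forward as they close: fully open they stand 13 mm farther back than shut.
Start: joints at [1.146, 0.599, -0.003, 1.599, 0.002, 0.943, -0.08], TCP at [0.247, -0.682, 0.231] pointing down, gripper open.
Joint ranges: [-2.57, 2.57], [-0.35, 1.97], [-1.29, 1.29], [0.11, 2.56], [-1.05, 4.19], [0.11, 1.86], [-2.63, 2.63]. Speed limits (rad/s): [2.22, 2.22, 3.01, 3.01, 3.14, 3.14, 3.14].

## Interface

Orientations are given as [roll, pitch, yaw] about the fixed x, y, z axes, in that order (R = Rz(yaw) Ry(pitch) Rx(roll)).
In Python, from bench import manip, imaging gives the robot as it stands.
- The arm moves only by the tool apply_moves, never from a script. Its argument "deltas" is a list of rows, each a list of 3 entries, a list of its own where there are three numbers: the shift along the world's x, y, z in units of 25 mm (1.0 is 25 mm), then the turn about the world's z in units of 6 degrees (1.0 is 6 degrees), then the opening, from 0 (shut) to 1 (fully open). In form: [[[x, y, z], roll, claw], ...]. A call has 1 to 20 rows; each row shifts and turns the commanded pose from where the row before left it; what a row does not reach is not made up. A row lasts 1/8 s, in which the tool goes at most 62.5 mm and 10.7 degrees, less where a joint would pass 70% of its speed; a pose out of reach is approached as far as the arm can. A call is refused whole if a number of a shift passes 1 or a number of a turn 1, either way. A call with a gripper value outside its range is refused whole. The fingers move at their own pace and stop on an object; "squeeze" is the grip in N (left out, the last holds). Time passes only in rows, so rows that do not move let the fingers close. It gives the time, the measured TCP pose, the force, the opening and the grip force at its end, in the units of the state.
- manip.read_state(): the state, without advancing time (a new reading comes with each control period).
- imaging.read_camera(name): name is "scene" or "top" or "wrist"; returns a dict with "color" (480x640x3 uint8, red, green, blue), "camera_matrix" (3x3 intrinsics, pixels), "k1" (the pictures are not rectified: a ray, as slopes to the right and down, at radius r is drawn at 1 + k1 r^2 times it, then the intrinsics apply), "world_to_cam" (4x4, takes a point from world to camera coordinates). Camera axes: x right, y down, z forward; pixel columns grow to the right and rows downward; lengths in m; the calibration is good to about 2 mm. A picture is of the moment at which its call begins. There is no depth.
- manip.finish_job(): hands the job in; it is judged then, once.
The state is a dict: "t": time; "joints": joint angles; "joint_velocities": joint speeds; "joint_efforts": joint torques, N m; "tool_pos": TCP position; "tool_rot": TCP orientation; "contact_force": force on the tool from outside, world axes, zero at the start; "moment": the same for the moment, N m; "width": finger opening in m; "grip_force": force on a finger pad.
Only numpy, scipy, OpenCV 4.12 (cv2) and the standard library are available. Lean on these libraries where they do the work, as an engineer would, in place of code of your own. Each camera call takes 0.05 s, during which the arm holds its last target. There are 200 camera calls.

## Working session

There is one attempt and no reset: what is moved stays moved. The work goes in short steps, Python scripts to look and compute and a tool call to move; the robot and the scene stay as the last step left them, time stands still between calls to the robot, and variables do not carry over. Pictures are saved under pics/ and viewed, at most 10 in all, crops included, and the job is handed in when it is done.

Besides the shell and the picture viewer there is one more tool, called after "Call:" as a command line: name --argument value ..., lists and objects as JSON in quotes. apply_moves: Moves the arm, as the interface text tells. Its arguments: {"type":"object","properties":{"deltas":{"type":"array"},"squeeze":{"type":"number"}},"required":["deltas"]}

```bash
mkdir -p pics
cat > h.py <<'E'
import numpy as np, cv2
from bench import manip, imaging
def cam(n): return imaging.read_camera(n)
def save(c,f): cv2.imwrite('pics/'+f,c['color'][...,::-1])
def ray(c,px):
    K=np.array(c['camera_matrix']);T=np.array(c['world_to_cam']);k=c['k1']
    d=np.array([(px[0]-K[0,2])/K[0,0],(px[1]-K[1,2])/K[1,1]]);s=d.copy()
    for _ in range(30): s=d/(1+k*(s@s))
    R=T[:3,:3]; return -R.T@T[:3,3], R.T@np.array([s[0],s[1],1.])
def onplane(c,px,z,ax=2):
    o,d=ray(c,px); return o+d*(z-o[ax])/d[ax]
def tri(c1,p1,c2,p2):
    o,d=ray(c1,p1);q,e=ray(c2,p2)
    d=d/np.linalg.norm(d);e=e/np.linalg.norm(e)
    s=np.linalg.lstsq(np.c_[d,-e],q-o,rcond=None)[0]
    a,b=o+d*s[0],q+e*s[1]; return (a+b)/2,np.linalg.norm(a-b)
def proj(c,P):
    K=np.array(c['camera_matrix']);T=np.array(c['world_to_cam'])
    q=T[:3,:3]@np.array(P)+T[:3,3];s=q[:2]/q[2];s=s*(1+c['k1']*(s@s));return K[0,0]*s[0]+K[0,2],K[1,1]*s[1]+K[1,2]
E
python3 - <<'E'
from h import *
import pickle
a=cam('scene');b=cam('top')
pickle.dump((a,b),open('c0.pkl','wb'))
save(a,'s0.png');save(b,'t0.png')
s=manip.read_state();print(s)
for c in(a,b): print(ray(c,(320,240)),c['camera_matrix'])
E
```

```text
{'t': 0.1, 'joints': array([ 1.14629934,  0.60006914, -0.00256154,  1.60002858,  0.00179118,
        0.94289832, -0.07980539]), 'joint_velocities': array([ 1.37137051e-03, -1.03749543e-03,  1.81611156e-03, -3.46665715e-03,
        1.36474803e-05,  1.04977679e-05,  5.81733158e-04]), 'joint_efforts': array([ 3.41269231e-03, -7.77990603e+01,  1.56944633e+00, -2.58625478e+01,
        1.26674550e-02,  5.55332736e-03,  5.05039952e-05]), 'tool_pos': array([ 0.24696207, -0.68120511,  0.2304933 ]), 'tool_rot': array([-3.14019614e+00,  1.13252800e-04,  3.47859945e-01]), 'contact_force': array([-0.43027579, -0.46675785,  0.28380228]), 'moment': array([ 0.01447325, -0.00713968,  0.00868533]), 'grip_force': 0.0, 'width': 0.08534050478642217}
(array([-0.18424221,  0.6335985 ,  1.19564974]), array([ 0.52704092, -0.47362725, -0.70580295])) [[496.07899767   0.         319.64410228]
 [  0.         496.07899767 247.87778608]
 [  0.           0.           1.        ]]
(array([ 0.37925044, -0.05330316,  1.37203231]), array([ 0.15000157, -0.00609672, -0.98879257])) [[487.06391191   0.         316.04999049]
 [  0.         487.06391191 233.41799338]
 [  0.           0.           1.        ]]
```

View pics/s0.png

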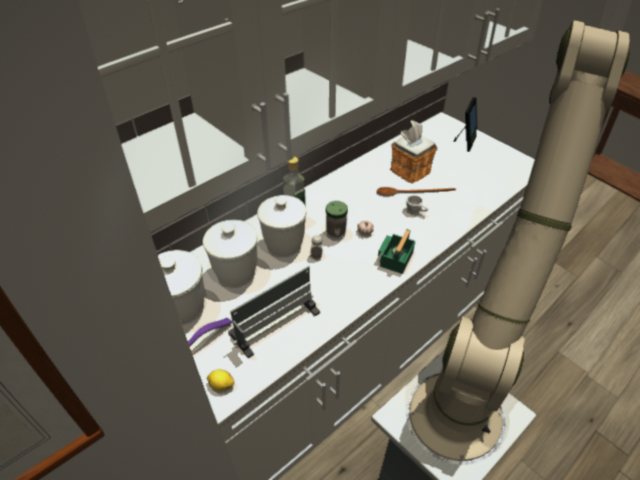

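View pics/t0.png

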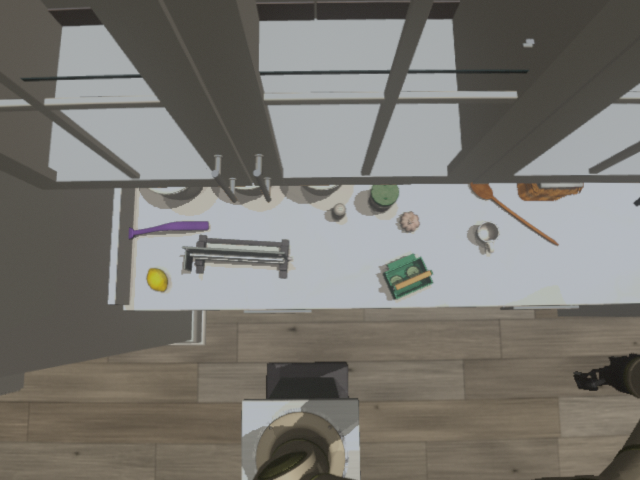

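The scene view has the bin at (397,252) and the rack at (275,310). In the top view the bin is at (408,277), with its orange bar running (396,289)-(430,274). The rack there spans (185-290, 255) and its cheek is at the left end.

Run:
```python
from h import *
import pickle
a,b=pickle.load(open('c0.pkl','rb'))
ends=[]
for c,(x0,y0,x1,y1) in((a,(375,225,420,275)),(b,(380,250,440,300))):
    im=cv2.cvtColor(c['color'],cv2.COLOR_RGB2HSV)
    m=cv2.inRange(im,(8,90,110),(25,255,255)); k=np.zeros_like(m);k[y0:y1,x0:x1]=m[y0:y1,x0:x1]
    p=np.argwhere(k)[:,::-1].astype(float)
    r=cv2.minAreaRect(p.astype(np.float32)); bx=cv2.boxPoints(r); print(len(p),r)
    l=[np.linalg.norm(bx[i]-bx[(i+1)%4]) for i in range(4)]; i=int(np.argmin(l))
    e=[(bx[i]+bx[(i+1)%4])/2,(bx[(i+2)%4]+bx[(i+3)%4])/2]; e.sort(key=lambda q:q[0]); ends.append(e); print(e)
A,B=ends
# top left end = +y; scene: low-left
for i in(0,1):
  print([tri(a,A[i],b,B[j]) for j in(0,1)], [onplane(b,B[i],.094),onplane(a,A[i],.094)])
def crop(c,x0,y0,x1,y1,s): return cv2.resize(c['color'][y0:y1,x0:x1,::-1],None,fx=s,fy=s,interpolation=cv2.INTER_CUBIC)
u=crop(b,170,220,310,300,5);v=crop(a,210,255,330,365,3)
w=np.zeros((600,800,3),np.uint8);w[:400,:700]=u;cv2.imwrite('pics/rt.png',u)
cv2.imwrite('pics/rs.png',crop(a,200,255,330,365,5))
```

```text
106 ((402.6000061035156, 240.3000030517578), (4.9193501472473145, 22.360681533813477), 26.56505012512207)
[array([397.6, 250.3], dtype=float32), array([407.6, 230.3], dtype=float32)]
186 ((413.0238342285156, 279.5548095703125), (5.103694915771484, 37.161277770996094), 66.50143432617188)
[array([395.9841, 286.9634], dtype=float32), array([430.06357, 272.1462 ], dtype=float32)]
[(array([ 0.4472128 , -0.25903221,  0.08702428]), np.float64(0.0012335487224032471)), (array([ 0.50656535, -0.36920212, -0.03615397]), np.float64(0.031960121067870474))] [array([ 0.44636833, -0.25830466,  0.094     ]), array([ 0.44369583, -0.2530032 ,  0.094     ])]
[(array([ 0.431826  , -0.24996691,  0.19140474]), np.float64(0.023792221549407893)), (array([ 0.48508768, -0.35069885,  0.08729731]), np.float64(0.0016395125393783645))] [array([ 0.4839052 , -0.34966907,  0.094     ]), array([ 0.48163558, -0.34418217,  0.094     ])]
```

View pics/rt.png

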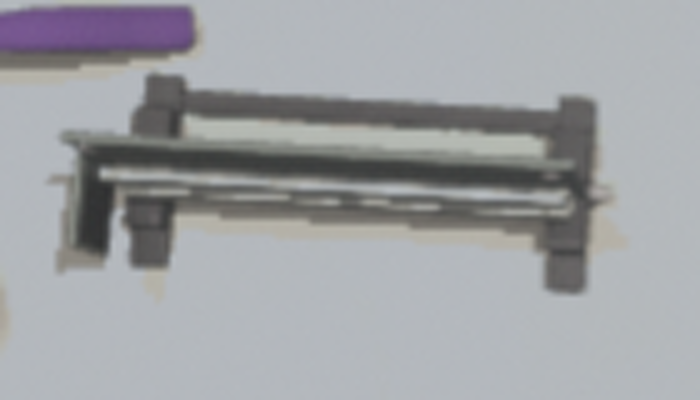

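View pics/rs.png

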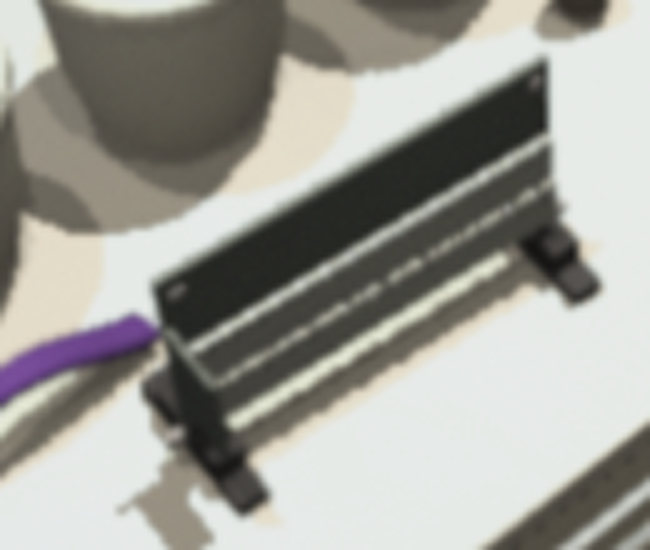

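The rack crops show the louver as a bright line, at (100,173)-(565,205) in the top crop and (190,350)-(548,137) in the scene crop. The panel top is at (65,137)-(575,163) and (153,283)-(545,60). The cheek is at the left end in both.

Run:
```python
from h import *
import pickle
a,b=pickle.load(open('c0.pkl','rb'))
T=lambda x,y:((x+.5)/5-.5+170,(y+.5)/5-.5+220)
S=lambda x,y:((x+.5)/5-.5+200,(y+.5)/5-.5+255)
for n,t0,t1,s0,s1,z in(('louver',(100,173),(568,205),(190,350),(548,137),.111),('top',(65,137),(575,163),(153,283),(545,60),.166)):
    P=[]
    for t,s in((t0,s0),(t1,s1)):
        q=tri(a,S(*s),b,T(*t)); w=onplane(b,T(*t),z); w2=onplane(a,S(*s),z); print(n,q,w,w2); P.append(w)
    d=P[0]-P[1]; print('len',np.linalg.norm(d),'yaw',np.arctan2(-d[0],d[1]),'mid',(P[0]+P[1])/2)
# feet ends at z~0.02
for f in((165,80),(150,262),(577,100),(565,285)): print('foot',onplane(b,T(*f),.02))
# cheek
print('cheek outer front corner', onplane(b,T(70,262),.13), onplane(b,T(105,250),.13))
for f in((262,500),(580,295)): print('front foot s',onplane(a,S(*f),.01))
```

```text
louver (array([0.53777448, 0.28173906, 0.1084101 ]), np.float64(0.0007768691080582817)) [0.53716105 0.28077271 0.111     ] [0.53639771 0.28279708 0.111     ]
louver (array([0.5206684 , 0.03798724, 0.10592369]), np.float64(0.006780867249254523)) [0.51753682 0.03538175 0.111     ] [0.52018032 0.04273463 0.111     ]
len 0.24617439913176134 yaw -0.07980146910293728 mid [0.52734894 0.15807723 0.111     ]
top (array([0.55058348, 0.28724637, 0.15963834]), np.float64(0.0027164419245551854)) [0.54868113 0.28447059 0.166     ] [0.54729039 0.2901278  0.166     ]
top (array([0.53485943, 0.02952671, 0.15456907]), np.float64(0.002315141725680257)) [0.53252252 0.02799165 0.166     ] [0.52792792 0.03681273 0.166     ]
len 0.25698744818456765 yaw -0.06291855057649881 mid [0.54060183 0.15623112 0.166     ]
foot [0.60100772 0.26948526 0.02      ]
foot [0.49823297 0.27531702 0.02      ]
foot [0.58671923 0.03665321 0.02      ]
foot [0.48291206 0.04351183 0.02      ]
cheek outer front corner [0.48896873 0.28992835 0.13      ] [0.49495535 0.27199728 0.13      ]
front foot s [0.49367144 0.28003376 0.01      ]
front foot s [0.48094691 0.05446991 0.01      ]
```

Call:
apply_moves --deltas '[[[0.55,0.94,-0.2],0.964,0.7],[[0.55,0.94,-0.2],0.964,0.7],[[0.55,0.94,-0.2],0.964,0.7],[[0.55,0.94,-0.2],0.964,0.7],[[0.55,0.94,-0.2],0.964,0.7],[[0.55,0.94,-0.2],0.964,0.7],[[0.55,0.94,-0.2],0.964,0.7],[[0.55,0.94,-0.2],0.964,0.7],[[0.55,0.94,-0.2],0.964,0.7],[[0.55,0.94,-0.2],0.964,0.7],[[0.55,0.94,-0.2],0.964,0.7],[[0.55,0.94,-0.2],0.964,0.7],[[0.55,0.94,-0.2],0.964,0.7],[[0.55,0.94,-0.2],0.964,0.7],[[0.55,0.94,-0.2],0.964,0.7],[[0.55,0.94,-0.2],0.964,0.7],[[0,0,0],0,0.7],[[0,0,0],0,0.7]]'

```text
t: 2.35
tool_pos: [0.4671, -0.3056, 0.1511]
tool_rot: [-3.141, 0.0, 1.963]
contact_force: [-0.3, 0.2, -0.2]
width: 0.06
grip_force: 0.0
```

Run:
```python
from h import *
c=cam('wrist');save(c,'w1.png');print(ray(c,(320,240)))
s=manip.read_state();print({k:s[k] for k in('t','tool_pos','tool_rot','joints','width','contact_force')})
```

```text
(array([ 0.4359982 , -0.22832847,  0.29354183]), array([ 0.11610019, -0.29763639, -0.94761179]))
{'t': 2.4, 'tool_pos': array([ 0.46685108, -0.30608388,  0.15121465]), 'tool_rot': array([-3.14106839e+00,  3.08403231e-04,  1.96243859e+00]), 'joints': array([ 0.77985716,  0.53906299, -0.43125972,  2.03864448,  0.3693971 ,
        0.6384053 ,  0.49393011]), 'width': 0.059522003534547084, 'contact_force': array([-0.37606244,  0.348355  ,  1.06582739])}
```

View pics/w1.png

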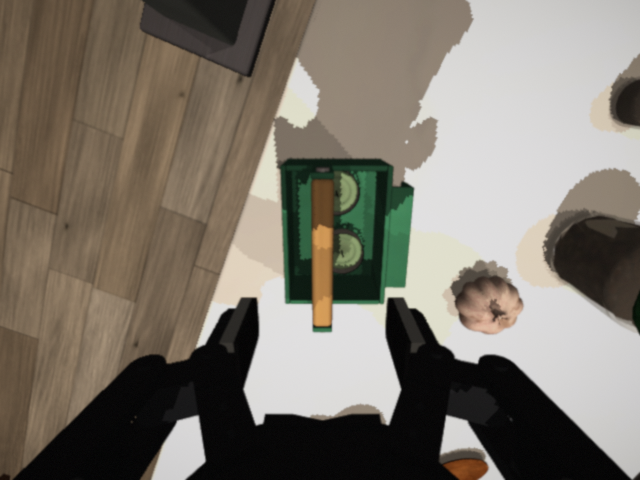

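The bar runs from (322,178) to (322,328) and is square to the gripper. Both tea lights are in the bin, and the lip is on the right at (400,237).

Run:
```python
from h import *
c=cam('wrist')
im=cv2.cvtColor(c['color'],cv2.COLOR_RGB2HSV);m=cv2.inRange(im,(8,100,90),(25,255,255));m[:150]=0;m[345:]=0;m[:,:300]=0;m[:,350:]=0
r=cv2.minAreaRect(np.argwhere(m)[:,::-1].astype(np.float32));bx=cv2.boxPoints(r);print(r)
o=sorted(bx,key=lambda q:q[1]);E=[(o[0]+o[1])/2,(o[2]+o[3])/2]
P=[onplane(c,e,.094) for e in E];d=P[0]-P[1];print(P,np.linalg.norm(d),(P[0]+P[1])/2,np.arctan2(-d[0],d[1]))
```

```text
((322.5, 252.5), (145.0, 21.0), 90.0)
[array([ 0.44733598, -0.25618004,  0.094     ]), array([ 0.48531842, -0.3479868 ,  0.094     ])] 0.09935364353292993 [ 0.4663272  -0.30208342  0.094     ] 0.3922790703989122
```

Call:
apply_moves --deltas '[[[0,0.1,-0.8],0,0.7],[[0,0,-0.9],0,0.7],[[0,0,-0.9],0,0.7],[[0,0,-0.5],0,0.7],[[0,0,-0.22],0,0.7],[[0,0,0],0,0.7],[[0,0,0],0,0],[[0,0,0],0,0],[[0,0,0],0,0],[[0,0,0],0,0],[[0,0,0],0,0],[[0,0,0],0,0]]' --squeeze 70

```text
t: 3.95
tool_pos: [0.4667, -0.3035, 0.0686]
tool_rot: [-3.141, 0.0, 1.963]
contact_force: [-3.6, -2.3, 5.9]
width: 0.0127
grip_force: 69.0
```

Call:
apply_moves --deltas '[[[0,0,0.4],0,0],[[0,0,0.8],0,0],[[0,0,1],0,0],[[0,0,1],0,0],[[0,0.2,0.7],-0.1,0],[[0,0.4,0.2],-0.2,0],[[0,0.6,0],-0.3,0],[[0,0.8,0],-0.3,0],[[-0.1,1,0],-0.3,0],[[-0.1,1,0],-0.3,0],[[-0.1,1,0],-0.3,0],[[-0.1,1,0],-0.3,0],[[-0.1,1,0],-0.3,0],[[-0.1,1,0],-0.3,0],[[-0.1,1,0],-0.3,0]]'

```text
t: 5.82
tool_pos: [0.4488, -0.0765, 0.1703]
tool_rot: [-3.141, -0.0, 1.648]
contact_force: [-0.0, 0.6, -3.4]
width: 0.0128
grip_force: 68.4
```

Call:
apply_moves --deltas '[[[0,1,0],-0.3,0],[[0,1,0],-0.3,0],[[0,1,0],-0.3,0],[[0,1,0],-0.3,0],[[0,1,0],-0.3,0],[[0,1,0],-0.17,0],[[0,1,0],0,0],[[0,1,0],0,0],[[0,0.8,0],0,0],[[0,0.6,0],0,0],[[0,0.3,0],0,0],[[0,0,0],0,0],[[0,0,0],0,0],[[0,0,0],0,0]]'

```text
t: 7.58
tool_pos: [0.4496, 0.1637, 0.1708]
tool_rot: [-3.142, 0.0, 1.473]
contact_force: [-0.3, -0.6, -3.7]
width: 0.013
grip_force: 68.4
```

Run:
```python
from h import *
import pickle
c=cam('wrist');save(c,'w2.png');a=cam('scene');b=cam('top');pickle.dump((a,b,c),open('c2.pkl','wb'))
s=manip.read_state();print({k:s[k] for k in('t','tool_pos','tool_rot','joints','width','contact_force')})
```

```text
{'t': 7.725, 'tool_pos': array([0.44963936, 0.16398997, 0.17079377]), 'tool_rot': array([-3.14158539e+00,  1.46555518e-04,  1.47318649e+00]), 'joints': array([-0.23849441,  0.41443606, -0.30804717,  2.19839719,  0.23269181,
        0.55853673, -0.81784472]), 'width': 0.013088931612717644, 'contact_force': array([-0.40386924, -0.34620641, -4.46928719])}
```

View pics/w2.png

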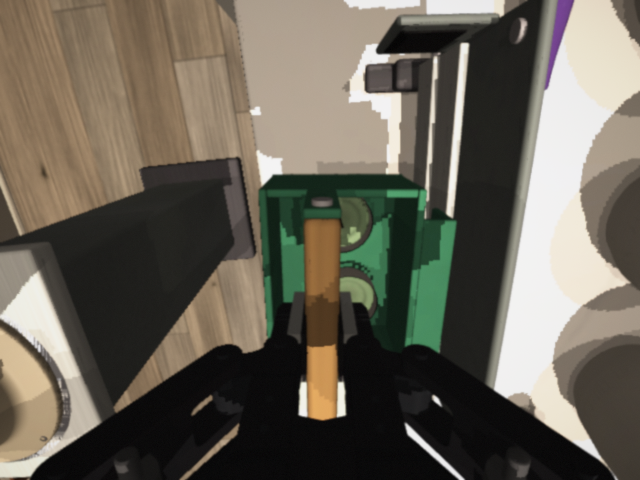

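The wrist view shows the lip on the right at (440,280), facing the panel. The panel-top rim runs (545,20)-(500,385) and the bright louver (462,50)-(450,210). The cheek is at (440,30). I'll take the rack yaw from these lines.

Run:
```python
from h import *
import pickle
a,b,c=pickle.load(open('c2.pkl','rb'))
g=cv2.cvtColor(c['color'],cv2.COLOR_RGB2GRAY).astype(float)
def line(rows,f):
    L=[]
    for r in rows:
        x0,x1=f(r); s=g[r,x0:x1]; d=np.diff(s); L.append((x0+int(np.argmax(d))+.5,r))
    return np.array(L,float)
for n,rows,f,z in(('top',range(60,380,5),lambda r:(int(537-(r-30)*.113)-14,int(537-(r-30)*.113)+10),.166),
              ('louver front',range(60,205,4),lambda r:(int(459-(r-50)*.081)-12,int(459-(r-50)*.081)+6),.111)):
    p=line(rows,f);P=np.array([onplane(c,q,z) for q in p])
    k=np.polyfit(P[:,1],P[:,0],1);e=P[:,0]-np.polyval(k,P[:,1]);ok=abs(e)<.0015;k=np.polyfit(P[ok,1],P[ok,0],1)
    print(n,p[0],p[-1],'yaw',-np.arctan(k[0]),'x at y=.158',np.polyval(k,.158),ok.sum(),len(ok),e.std())
# cheek pad plane: inner edge of cheek top at z=.13 (inner face lower boundary)
for q in((382,52),(465,33),(400,17),(497,17)): print('cheek',q,onplane(c,q,.130))
for q in((441,62),(465,45)): print('louver end',onplane(c,q,.111))
# lip/bin yaw: back edge of flange
s=manip.read_state()
for q in((455,222),(441,350)): print('lip edge',onplane(c,q,.171-.068+.055))
```

```text
top [534.5  60. ] [496.5 375. ] yaw -0.015066737102363299 x at y=.158 0.5426666172239957 37 64 0.0015097282331256285
louver front [458.5  60. ] [446.5 204. ] yaw -0.06660337502455278 x at y=.158 0.5276891358089619 37 37 0.00016872233375213587
cheek (382, 52) [0.49082274 0.27883658 0.13      ]
cheek (465, 33) [0.53115221 0.2834712  0.13      ]
cheek (400, 17) [0.50004124 0.29303184 0.13      ]
cheek (497, 17) [0.54633427 0.28900354 0.13      ]
louver end [0.52598329 0.27432555 0.111     ]
louver end [0.53885119 0.28150265 0.111     ]
lip edge [0.51781275 0.19760291 0.158     ]
lip edge [0.51244832 0.12436144 0.158     ]
```

Call:
apply_moves --deltas '[[[0.2,-0.013,0],0.16,0],[[0.2,-0.013,0],0.15,0],[[0.16,-0.011,0],0,0],[[0,0,0],0,0],[[0,0,0],0,0],[[0,0,0],0,0]]'

```text
t: 8.48
tool_pos: [0.4634, 0.1635, 0.1708]
tool_rot: [-3.141, 0.0, 1.507]
contact_force: [0.1, 0.0, -3.5]
width: 0.0124
grip_force: 68.4
```

Run:
```python
from h import *
for i in range(5):
  c=cam('wrist');s=manip.read_state();print(s['tool_pos'],s['tool_rot'],s['contact_force'],s['moment'])
```

```text
[0.46343934 0.1635074  0.17077459] [-3.14150819e+00  1.08430833e-04  1.50659084e+00] [ 0.85355202  0.01413016 -3.86490343] [ 0.02293943  0.05882931 -0.02414104]
[0.46346956 0.16351633 0.17078671] [-3.14153987e+00  6.54420295e-05  1.50653144e+00] [ 0.267626    0.16581283 -2.8659251 ] [-0.01742066  0.06919193 -0.03555786]
[0.46349719 0.16353254 0.17080173] [-3.14158108e+00  4.83111117e-05  1.50656062e+00] [-0.15645511 -0.34019001 -4.51278106] [-0.00647622  0.07865141  0.00212235]
[0.4635081  0.16349971 0.17078178] [-3.14155362e+00  1.06059486e-04  1.50655708e+00] [-0.66015703 -0.00440843 -2.5931375 ] [-0.00967247  0.02666807 -0.00204663]
[0.46356901 0.16353924 0.17081613] [3.14152848e+00 2.08201236e-05 1.50654401e+00] [ 0.23331765  0.33368771 -3.51422734] [-0.01715493  0.01563686 -0.01519838]
```

Call:
apply_moves --deltas '[[[0.08,-0.005,0],0,0],[[0.08,-0.005,0],0,0],[[0,0,0],0,0]]'

```text
t: 9.1
tool_pos: [0.4678, 0.1632, 0.1708]
tool_rot: [3.142, -0.0, 1.506]
contact_force: [0.2, -0.1, -4.1]
width: 0.0127
grip_force: 68.4
```

Call:
apply_moves --deltas '[[[0.04,-0.003,0],0,0],[[0,0,0],0,0]]'

```text
t: 9.35
tool_pos: [0.4686, 0.1631, 0.1707]
tool_rot: [-3.142, 0.0, 1.506]
contact_force: [0.6, -0.1, -4.8]
width: 0.0127
grip_force: 68.4
```

Call:
apply_moves --deltas '[[[0.04,-0.003,0],0,0],[[0,0,0],0,0]]'

```text
t: 9.6
tool_pos: [0.4697, 0.1631, 0.1708]
tool_rot: [3.142, 0.0, 1.506]
contact_force: [-0.6, 0.3, -4.2]
width: 0.013
grip_force: 68.4
```

Call:
apply_moves --deltas '[[[0.04,-0.003,0],0,0],[[0,0,0],0,0]]'

```text
t: 9.85
tool_pos: [0.4707, 0.163, 0.1708]
tool_rot: [3.141, -0.0, 1.506]
contact_force: [1.4, 0.6, -4.6]
width: 0.0127
grip_force: 68.4
```

Call:
apply_moves --deltas '[[[0.03,-0.002,0],0,0],[[0,0,0],0,0]]'

```text
t: 10.1
tool_pos: [0.4714, 0.163, 0.1708]
tool_rot: [3.142, 0.0, 1.506]
contact_force: [0.3, -0.6, -3.7]
width: 0.0126
grip_force: 68.4
```

Call:
apply_moves --deltas '[[[0.03,-0.002,0],0,0],[[0,0,0],0,0]]'

```text
t: 10.35
tool_pos: [0.4722, 0.1629, 0.1708]
tool_rot: [3.142, 0.0, 1.506]
contact_force: [-0.7, 0.6, -4.7]
width: 0.0129
grip_force: 68.4
```

Call:
apply_moves --deltas '[[[0.03,-0.002,0],0,0],[[0,0,0],0,0]]'

```text
t: 10.6
tool_pos: [0.4729, 0.1629, 0.1708]
tool_rot: [3.142, -0.0, 1.506]
contact_force: [0.2, -0.0, -4.6]
width: 0.0129
grip_force: 68.4
```

Call:
apply_moves --deltas '[[[0.02,-0.001,0],0,0],[[0,0,0],0,0]]'

```text
t: 10.85
tool_pos: [0.4734, 0.1628, 0.1708]
tool_rot: [-3.142, 0.0, 1.506]
contact_force: [0.0, 0.6, -3.6]
width: 0.0129
grip_force: 68.4
```

Call:
apply_moves --deltas '[[[0.02,-0.001,0],0,0],[[0,0,0],0,0]]'

```text
t: 11.1
tool_pos: [0.4734, 0.1628, 0.1707]
tool_rot: [-3.141, 0.0, 1.507]
contact_force: [-2.3, 1.0, -3.0]
width: 0.0124
grip_force: 68.6
```

Call:
apply_moves --deltas '[[[0.02,-0.001,0],0,0],[[0,0,0],0,0]]'

```text
t: 11.35
tool_pos: [0.4735, 0.1629, 0.1707]
tool_rot: [-3.14, 0.0, 1.507]
contact_force: [-4.4, 2.2, -1.1]
width: 0.0127
grip_force: 68.9
```

Call:
apply_moves --deltas '[[[0.02,-0.001,0],0,0],[[0,0,0],0,0]]'

```text
t: 11.6
tool_pos: [0.4736, 0.1629, 0.1706]
tool_rot: [-3.14, 0.001, 1.507]
contact_force: [-5.8, 1.5, 0.9]
width: 0.0127
grip_force: 69.1
```

Call:
apply_moves --deltas '[[[-0.054,0.004,0],0,0],[[-0.05,0.003,0],0,0],[[0,0,0],0,0],[[0,0,0],0,0]]'

```text
t: 12.1
tool_pos: [0.4726, 0.1629, 0.1708]
tool_rot: [3.141, -0.0, 1.506]
contact_force: [-0.2, 0.5, -4.0]
width: 0.0127
grip_force: 68.5
```

Call:
apply_moves --deltas '[[[0,0,-0.2],0,0],[[0,0,-0.2],0,0],[[0,0,-0.2],0,0],[[0,0,0],0,0],[[0,0,0],0,0]]'

```text
t: 12.72
tool_pos: [0.4723, 0.163, 0.1557]
tool_rot: [-3.142, 0.0, 1.507]
contact_force: [0.3, 0.3, -3.5]
width: 0.0125
grip_force: 68.5
```

Call:
apply_moves --deltas '[[[0,0,-0.06],0,0],[[0,0,-0.06],0,0],[[0,0,-0.06],0,0],[[0,0,0],0,0]]'

```text
t: 13.22
tool_pos: [0.4722, 0.1629, 0.1511]
tool_rot: [-3.141, 0.0, 1.506]
contact_force: [0.5, 0.1, -2.9]
width: 0.0124
grip_force: 68.5
```

Call:
apply_moves --deltas '[[[0,0,-0.06],0,0],[[0,0,-0.06],0,0],[[0,0,0],0,0]]'

```text
t: 13.6
tool_pos: [0.4722, 0.1629, 0.1481]
tool_rot: [-3.141, 0.0, 1.506]
contact_force: [-0.6, 0.5, -3.9]
width: 0.0128
grip_force: 68.5
```

Call:
apply_moves --deltas '[[[0,0,-0.1],0,0],[[0,0,-0.1],0,0],[[0,0,-0.1],0,0],[[0,0,0],0,0]]'

```text
t: 14.1
tool_pos: [0.4721, 0.1629, 0.1405]
tool_rot: [-3.141, 0.0, 1.507]
contact_force: [-0.3, -0.0, -4.0]
width: 0.0124
grip_force: 68.5
```

Call:
apply_moves --deltas '[[[0,0,-0.1],0,0],[[0,0,-0.1],0,0],[[0,0,-0.1],0,0],[[0,0,0],0,0]]'

```text
t: 14.6
tool_pos: [0.4721, 0.1629, 0.133]
tool_rot: [-3.141, 0.0, 1.506]
contact_force: [0.2, -0.2, -4.1]
width: 0.0128
grip_force: 68.5
```

Call:
apply_moves --deltas '[[[0,0,-0.05],0,0],[[0,0,-0.05],0,0],[[0,0,0],0,0]]'

```text
t: 14.98
tool_pos: [0.4722, 0.1629, 0.1307]
tool_rot: [-3.141, 0.0, 1.506]
contact_force: [0.8, 0.4, -3.9]
width: 0.0124
grip_force: 68.5
```

Call:
apply_moves --deltas '[[[0,0,-0.04],0,0],[[0,0,0],0,0]]'

```text
t: 15.22
tool_pos: [0.4722, 0.1629, 0.1297]
tool_rot: [-3.141, 0.0, 1.506]
contact_force: [0.0, -0.1, -3.7]
width: 0.0125
grip_force: 68.5
```

Call:
apply_moves --deltas '[[[0,0,-0.03],0,0],[[0,0,0],0,0]]'

```text
t: 15.48
tool_pos: [0.4722, 0.1629, 0.129]
tool_rot: [-3.142, 0.0, 1.506]
contact_force: [0.4, 0.0, -3.6]
width: 0.0126
grip_force: 68.5
```

Call:
apply_moves --deltas '[[[0,0,-0.02],0,0],[[0,0,0],0,0]]'

```text
t: 15.72
tool_pos: [0.4721, 0.1629, 0.1286]
tool_rot: [-3.142, 0.0, 1.506]
contact_force: [-1.8, -1.3, -0.5]
width: 0.0129
grip_force: 69.0
```

Call:
apply_moves --deltas '[[[0,0,-0.01],0,0],[[0,0,0],0,0],[[0,0,0],0,0]]'

```text
t: 16.1
tool_pos: [0.472, 0.1629, 0.1284]
tool_rot: [-3.141, 0.0, 1.507]
contact_force: [-4.1, -0.0, 3.5]
width: 0.0127
grip_force: 69.6
```

Call:
apply_moves --deltas '[[[0.007,0.1,0],0,0],[[0.007,0.1,0],0,0],[[0.007,0.1,0],0,0],[[0.007,0.1,0],0,0]]'

```text
t: 16.6
tool_pos: [0.4733, 0.1731, 0.1283]
tool_rot: [3.141, -0.0, 1.506]
contact_force: [-0.0, -2.0, 1.0]
width: 0.013
grip_force: 69.3
```

Call:
apply_moves --deltas '[[[0.007,0.1,0],0,0],[[0.007,0.1,0],0,0],[[0.007,0.1,0],0,0],[[0.007,0.1,0],0,0],[[0,0,0],0,0]]'

```text
t: 17.23
tool_pos: [0.4736, 0.1835, 0.1283]
tool_rot: [3.141, -0.0, 1.507]
contact_force: [-0.3, -1.3, 1.2]
width: 0.0128
grip_force: 69.3
```

Call:
apply_moves --deltas '[[[0.007,0.1,0],0,0],[[0.007,0.1,0],0,0],[[0.007,0.1,0],0,0],[[0.007,0.1,0],0,0],[[0.007,0.1,0],0,0]]'

```text
t: 17.85
tool_pos: [0.4745, 0.1956, 0.1283]
tool_rot: [-3.142, 0.0, 1.506]
contact_force: [-0.4, -4.2, 1.6]
width: 0.0129
grip_force: 69.3
```

Call:
apply_moves --deltas '[[[0.007,0.1,0],0,0],[[0.007,0.1,0],0,0],[[0.007,0.1,0],0,0],[[0.007,0.1,0],0,0],[[0.007,0.1,0],0,0],[[0,0,0],0,0]]'

```text
t: 18.6
tool_pos: [0.4755, 0.2085, 0.1283]
tool_rot: [3.141, -0.001, 1.507]
contact_force: [-0.5, -1.8, 1.4]
width: 0.0128
grip_force: 69.3
```

Call:
apply_moves --deltas '[[[0.005,0.08,0],0,0],[[0.005,0.08,0],0,0],[[0.005,0.08,0],0,0],[[0.005,0.08,0],0,0],[[0,0,0],0,0]]'

```text
t: 19.23
tool_pos: [0.4759, 0.2164, 0.1283]
tool_rot: [3.141, -0.0, 1.507]
contact_force: [-0.0, -2.2, 0.3]
width: 0.0126
grip_force: 69.3
```

Call:
apply_moves --deltas '[[[0.003,0.05,0],0,0],[[0.003,0.05,0],0,0],[[0.003,0.05,0],0,0],[[0,0,0],0,0]]'

```text
t: 19.73
tool_pos: [0.4762, 0.2199, 0.1283]
tool_rot: [3.141, -0.0, 1.507]
contact_force: [0.5, -3.4, 2.3]
width: 0.0126
grip_force: 69.3
```

Call:
apply_moves --deltas '[[[0.003,0.04,0],0,0],[[0.003,0.04,0],0,0],[[0,0,0],0,0]]'

```text
t: 20.1
tool_pos: [0.4763, 0.2219, 0.1283]
tool_rot: [3.142, -0.0, 1.507]
contact_force: [-0.0, -3.0, 1.6]
width: 0.0132
grip_force: 69.3
```

Call:
apply_moves --deltas '[[[0.002,0.04,0],0,0],[[0,0,0],0,0]]'

```text
t: 20.35
tool_pos: [0.4763, 0.2228, 0.1283]
tool_rot: [-3.142, -0.0, 1.507]
contact_force: [0.4, -3.2, 0.7]
width: 0.0126
grip_force: 69.3
```

Call:
apply_moves --deltas '[[[0.002,0.04,0],0,0],[[0,0,0],0,0]]'

```text
t: 20.6
tool_pos: [0.4764, 0.2238, 0.1283]
tool_rot: [3.141, -0.0, 1.507]
contact_force: [-1.1, -3.2, 1.4]
width: 0.0127
grip_force: 69.3
```

Call:
apply_moves --deltas '[[[0.002,0.03,0],0,0],[[0,0,0],0,0]]'

```text
t: 20.85
tool_pos: [0.4764, 0.2245, 0.1283]
tool_rot: [3.142, -0.0, 1.506]
contact_force: [0.9, -3.1, 1.3]
width: 0.0127
grip_force: 69.3
```

Call:
apply_moves --deltas '[[[0.002,0.03,0],0,0],[[0,0,0],0,0]]'

```text
t: 21.1
tool_pos: [0.4765, 0.2253, 0.1283]
tool_rot: [3.142, -0.0, 1.507]
contact_force: [-0.0, -3.0, 0.3]
width: 0.0128
grip_force: 69.3
```

Call:
apply_moves --deltas '[[[0.002,0.03,0],0,0],[[0,0,0],0,0]]'

```text
t: 21.35
tool_pos: [0.4765, 0.226, 0.1283]
tool_rot: [-3.142, -0.0, 1.507]
contact_force: [-1.5, -3.1, 0.7]
width: 0.0129
grip_force: 69.3
```

Call:
apply_moves --deltas '[[[0.002,0.03,0],0,0],[[0,0,0],0,0]]'

```text
t: 21.6
tool_pos: [0.4766, 0.2268, 0.1283]
tool_rot: [3.142, -0.0, 1.507]
contact_force: [-0.6, -3.4, 1.3]
width: 0.0126
grip_force: 69.3
```

Call:
apply_moves --deltas '[[[0.002,0.03,0],0,0],[[0,0,0],0,0]]'

```text
t: 21.85
tool_pos: [0.4766, 0.2276, 0.1283]
tool_rot: [3.142, -0.0, 1.507]
contact_force: [0.1, -2.4, 1.5]
width: 0.0129
grip_force: 69.3
```

Call:
apply_moves --deltas '[[[0.002,0.03,0],0,0],[[0,0,0],0,0]]'

```text
t: 22.1
tool_pos: [0.4767, 0.2283, 0.1283]
tool_rot: [3.142, -0.0, 1.507]
contact_force: [0.2, -3.2, 2.0]
width: 0.0125
grip_force: 69.3
```

Call:
apply_moves --deltas '[[[0.002,0.03,0],0,0],[[0,0,0],0,0]]'

```text
t: 22.35
tool_pos: [0.4767, 0.229, 0.1283]
tool_rot: [3.142, -0.0, 1.506]
contact_force: [-0.9, -2.4, 2.1]
width: 0.0127
grip_force: 69.3
```

Call:
apply_moves --deltas '[[[0.002,0.03,0],0,0],[[0,0,0],0,0]]'

```text
t: 22.6
tool_pos: [0.4768, 0.2298, 0.1283]
tool_rot: [3.142, -0.0, 1.507]
contact_force: [-0.9, -3.2, 0.1]
width: 0.0129
grip_force: 69.3
```

Run:
```python
from h import *
c=cam('wrist');save(c,'w3.png')
```

```text
(no output)
```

View pics/w3.png

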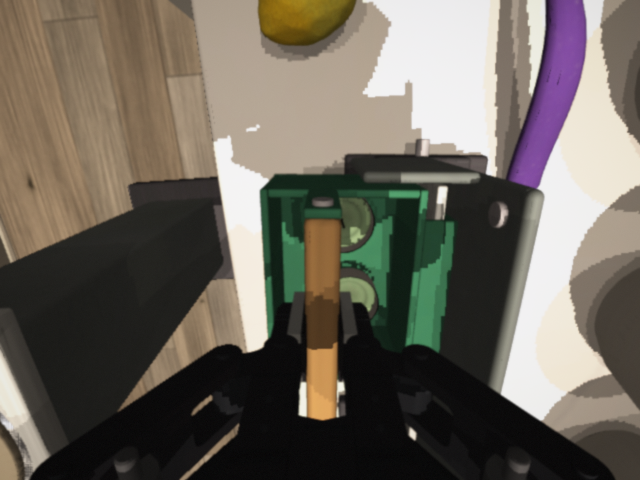

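The bin's left edge, row ~185, is almost at the cheek, whose top edge is at (365-480,178). I'll keep going until I feel it.

Call:
apply_moves --deltas '[[[0.002,0.03,0],0,0],[[0,0,0],0,0]]'

```text
t: 22.9
tool_pos: [0.4768, 0.2306, 0.1283]
tool_rot: [3.142, -0.0, 1.507]
contact_force: [-1.3, -3.9, 1.1]
width: 0.0127
grip_force: 69.3
```

Call:
apply_moves --deltas '[[[0.002,0.03,0],0,0],[[0,0,0],0,0]]'

```text
t: 23.15
tool_pos: [0.4769, 0.2313, 0.1283]
tool_rot: [3.142, -0.0, 1.507]
contact_force: [-0.2, -3.3, 2.0]
width: 0.0126
grip_force: 69.3
```

Call:
apply_moves --deltas '[[[0.002,0.03,0],0,0],[[0,0,0],0,0]]'

```text
t: 23.4
tool_pos: [0.4769, 0.232, 0.1282]
tool_rot: [-3.142, -0.0, 1.506]
contact_force: [0.3, -3.8, 2.3]
width: 0.0128
grip_force: 69.3
```

Call:
apply_moves --deltas '[[[0.002,0.03,0],0,0],[[0,0,0],0,0]]'

```text
t: 23.65
tool_pos: [0.477, 0.2328, 0.1283]
tool_rot: [3.142, -0.0, 1.507]
contact_force: [-1.3, -3.4, 1.2]
width: 0.0121
grip_force: 69.3
```

Call:
apply_moves --deltas '[[[0.002,0.03,0],0,0],[[0,0,0],0,0]]'

```text
t: 23.9
tool_pos: [0.477, 0.2335, 0.1283]
tool_rot: [3.142, -0.0, 1.507]
contact_force: [-0.5, -3.7, 2.7]
width: 0.0128
grip_force: 69.3
```

Call:
apply_moves --deltas '[[[0.002,0.03,0],0,0],[[0,0,0],0,0]]'

```text
t: 24.15
tool_pos: [0.477, 0.2341, 0.1283]
tool_rot: [-3.142, 0.0, 1.506]
contact_force: [-0.3, -4.2, 3.1]
width: 0.013
grip_force: 69.4
```

Call:
apply_moves --deltas '[[[0.001,0.02,0],0,0],[[0,0,0],0,0]]'

```text
t: 24.4
tool_pos: [0.4771, 0.2341, 0.1283]
tool_rot: [-3.141, 0.001, 1.506]
contact_force: [-0.7, -5.5, 2.8]
width: 0.0129
grip_force: 69.6
```

Call:
apply_moves --deltas '[[[0.001,0.02,0],0,0],[[0,0,0],0,0]]'

```text
t: 24.65
tool_pos: [0.477, 0.2341, 0.1283]
tool_rot: [-3.141, 0.002, 1.506]
contact_force: [-0.7, -6.4, 4.3]
width: 0.0128
grip_force: 69.7
```

Run:
```python
from h import *
F=[]
for i in range(6):
  c=cam('wrist');s=manip.read_state();F.append(np.r_[s['tool_pos'],s['contact_force'],s['moment']])
print(np.mean(F,0).round(4))
```

```text
[ 0.477   0.2341  0.1283 -0.6069 -7.3592  4.0721 -1.4479 -0.2182 -0.1717]
```

Contact with the cheek is at y = 0.2341, pushing about 7 N. I'll ease off slightly and release.

Call:
apply_moves --deltas '[[[0,-0.02,0],0,0],[[0,0,0],0,0.18],[[0,0,0],0,0.22],[[0,0,0],0,0.3],[[0,0,0],0,0.4],[[0,0,0],0,0.5],[[0,0,0],0,0.6],[[0,0,0],0,0.6],[[0,0,0],0,0.6]]' --squeeze 20

```text
t: 26.08
tool_pos: [0.4771, 0.2347, 0.1283]
tool_rot: [-3.142, 0.0, 1.506]
contact_force: [-0.6, 0.9, 0.4]
width: 0.0511
grip_force: 0.0
```

Run:
```python
from h import *
c=cam('wrist');save(c,'w4.png')
s=manip.read_state();print({k:s[k] for k in('t','tool_pos','width','contact_force')})
```

```text
{'t': 26.125, 'tool_pos': array([0.47712803, 0.23467831, 0.12828792]), 'width': 0.051226840787820534, 'contact_force': array([ 0.29030968, -0.05895623, -0.09691251])}
```

View pics/w4.png

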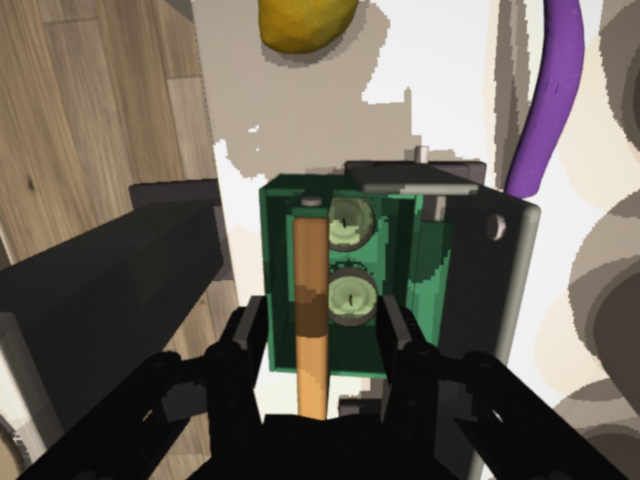

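The gripper is released. The bin hangs slightly tipped against the cheek, both tea lights are inside, and the bar at (312,310) is clear of the fingers. I'll retreat straight up.

Call:
apply_moves --deltas '[[[0,0,0.2],0,0.6],[[0,0,0.5],0,0.6],[[0,0,0.8],0,0.6],[[0,0,0.8],0,0.6],[[0,0,0.8],0,0.6],[[0,0,0.8],0,0.6],[[0,0,0.5],0,0.6],[[0,0,0],0,0.6],[[0,0,0],0,0.6]]'

```text
t: 27.25
tool_pos: [0.4769, 0.2344, 0.2378]
tool_rot: [-3.141, 0.0, 1.506]
contact_force: [0.0, -0.8, 0.1]
width: 0.0512
grip_force: 0.0
```

Run:
```python
from h import *
c=cam('wrist');save(c,'w5.png')
```

```text
(no output)
```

View pics/w5.png

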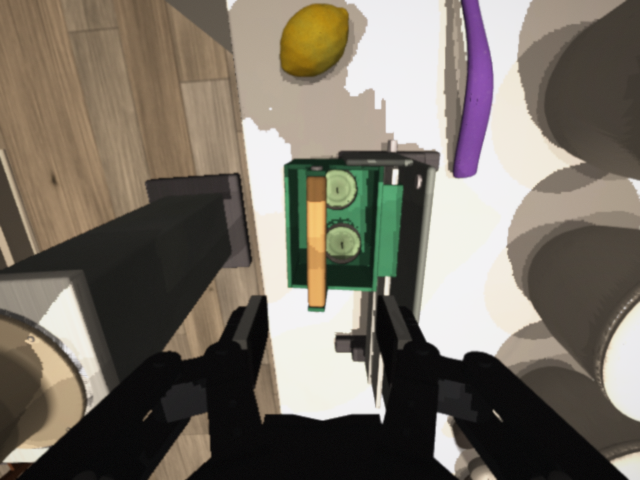

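The bin hangs square on the louver against the cheek, with both tea lights in and the gripper clear.

```bash
python3 -c "
from bench import manip
print(manip.finish_job())"
```

```text
the job is handed in; nothing more can be done
None
```

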